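Load the bead polisher with a scoop and clamp its dish

TASK

With the scoop, take at least three beads out of the blue bin and tip them into the white dish of the polisher, without spilling any bead or touching the beads with the fingers, and stand the empty scoop back upright on the middle of its cork mat. Then push the dish down by its green tab until it sits fully home, and only after that swing the clamp bar over and close it flat across the dish. Leave the spools, pliers and jar where they are.

Things in the scene. Friction and masses are not known exactly. Their poses are not given: they have to be found in the camera images.
- bin: fixed blue open bin with seven beads, 112 mm wide (its y; 100 mm inside), walls 6 mm thick and 75 mm high; origin on the table, midway across, 100 mm from the outer face of its upright -x end wall. Its floor, from 94 mm on the -x side to 94 mm on the +x side, slopes down 8 degrees to +x (away from the robot): 41 mm above the table at the -x end, 28 mm over the origin, 15 mm at the +x end
- bin_low (a point): middle of the low +x edge of the bin's floor, at the foot of the +x end wall, which leans outward by 25 degrees; the side walls run on to 130 mm from the bin's origin. The beads gather here in two rows (four, then three); a scoop slid down the floor goes under them as they ride up the leaning wall
- scoop: loose aluminium scoop, 0.12 to 0.2 kg, standing on the cork mat: a flat floor 92 mm long (its x) by 86 mm wide (its y), 2 mm thick, with an open lip at the +x end, a back wall at the -x end and two side walls from the back wall to 25 mm short of the lip, all walls 3 to 4 mm thick and 36 mm high. A neck rises from the back wall to an upright black grip plate. Origin at the centre of its underside, z up, +x towards the lip
- scoop_grip (a point): centre of the scoop's black grip plate, which is 12 mm thick (scoop x), 46 mm wide (scoop y) and 46 mm high; 40 mm behind (-x) and 95 mm above the scoop's origin; take it from above, fingers closing along the scoop's x
- scoop_in (a point): middle of the scoop's hollow, 6 mm behind and 16 mm above the scoop's origin
- mat: fixed cork mat, 130 mm (its x) by 110 mm (its y), 4 mm thick, the scoop's place; origin at the centre of its underside on the table
- polisher: fixed white bead polisher, base 170 mm (its x) by 190 mm (its y) by 40 mm high with a grey collar up to 58 mm around the dish; origin under the dish's centre, on the table. The clamp's hinge lies on its +y side
- dish (a joint): how far the white polishing dish has been pushed down into the machine, m: 0 = standing 12 mm proud (red band showing above the collar), 0.012 = fully home on the base. Starts at 0 to 0.006. It slides straight down against a drag of about 8 N, then stops dead
- dish_in (a point): point 17 mm above the underside of the dish, at its centre (its floor is 4 mm thick). The dish is an open square box with sides along the polisher's x and y, 128 mm outside, 120 mm inside, 50 mm high; its rim is 33 mm above this point (at 90 mm above the table when home)
- dish_tab (a point): centre of the upper face of the green push tab on the dish's -x side (towards the robot), level with the dish's rim; the tab is 34 mm (x) by 60 mm (y), 8 mm thick; push here straight down
- clamp (a joint): angle of the clamp bar, rad: 0 = closed, lying level across the dish; 1.57 = standing upright; starts at 1.65 to 1.95, leaning outward to the polisher's +y. It stays where it is left (about 0.12 N m of friction) and stops at 0
- clamp_hinge (a point): the clamp's hinge axis (parallel to the polisher's x), 88 mm from the polisher's origin towards its +y and 102 mm above the table
- clamp_tip (a point): free end of the clamp bar, 160 mm from the hinge: a flat steel bar 40 mm wide and 8 mm thick (centred on this point) with a red end piece 30 mm long and 9 mm thick; when closed it points from the hinge to the polisher's -y
- bead0: round smooth slippery bead, 24 mm across, 12 g, with a dark-ended bore (orange); origin at its centre; starts in the bin, rolls freely
- bead1: round smooth slippery bead, 24 mm across, 12 g, with a dark-ended bore (yellow); origin at its centre; starts in the bin, rolls freely
- bead2: round smooth slippery bead, 24 mm across, 12 g, with a dark-ended bore (red); origin at its centre; starts in the bin, rolls freely
- bead3: round smooth slippery bead, 24 mm across, 12 g, with a dark-ended bore (pale wood); origin at its centre; starts in the bin, rolls freely
- bead4: round smooth slippery bead, 24 mm across, 12 g, with a dark-ended bore (orange); origin at its centre; starts in the bin, rolls freely
- bead5: round smooth slippery bead, 24 mm across, 12 g, with a dark-ended bore (yellow); origin at its centre; starts in the bin, rolls freely
- bead6: round smooth slippery bead, 24 mm across, 12 g, with a dark-ended bore (pale wood); origin at its centre; starts in the bin, rolls freely
- spool_gold: white spool of gold wire standing upright, 60 mm across, 50 mm tall; origin at the centre of its underside; leave it alone
- spool_copper: white spool of copper wire standing upright, 60 mm across, 50 mm tall; origin at the centre of its underside; leave it alone
- pliers: pliers lying flat, two blue handles and a dark jaw, 150 mm long, 14 mm high; origin beneath their pivot area, jaw to +x, handles to -x; leave it alone
- jar: small closed jar with a white cap, 56 mm across, 75 mm tall; origin at the centre of its underside; leave it alone
There are look-alikes about, which are no part of the job. There is more than one size of the mat; the one meant has the size given above.

How it is judged:
By the outcome, as a careful person would: the job done as asked, in the order asked, and still so for the second after the job is handed in, with the robot touching nothing.
It also fails if it takes over 72 s, if anything falls off the work surface, if the arm or the gripper's body presses on something with over 40 N, if the wrist force passes 120 N, or if a joint passes its speed limit or range.

ROBOT

A 7-joint arm with a two-finger parallel gripper is mounted at the origin on the work surface. World frame = base frame: x ahead of the robot, y to its left, z up, the work surface at z = 0. Lengths are in m, angles in rad, forces in N, time in s.
With the tool pointing down it reaches from about 0.4 to 0.85 m from the base axis. Payload 10.4 kg.
Tool frame: the origin (TCP) lies midway between the tips of the shut fingers; the grasp point (between the pads) lies 19 mm behind it (manip.hold_point_z is the distance from the TCP to the grasp point, in m); z points along the fingers, y is the line along which they close (so a half turn about z gives the same grasp; the last joint's range is limited). The gripper opens to 85 mm and grips with 20 to 120 N. Pads are 22 mm wide; open, the fingers measure 114 mm over their backs; the gripper's body (76 mm by 85 mm) begins 54 mm behind the grasp point. The pads swing forward as they close: fully open they stand 13 mm farther back than shut.
Start: joints at [-1.277, 0.332, -0.065, 1.46, 0.022, 1.35, -0.088], TCP at [0.195, 0.594, 0.231] pointing down, gripper open.
Joint ranges: [-2.6, 2.6], [-0.5, 2.12], [-1.47, 1.34], [0.16, 2.42], [-1.27, 4.41], [0.06, 2.06], [-2.6, 2.6]. Speed limits (rad/s): [2.22, 2.22, 2.79, 2.79, 3.14, 3.14, 3.14].

INTERFACE

Orientations are given as a unit quaternion [x, y, z, w].
In Python, from workcell import manip, eyes, job gives the robot as it stands.
- The arm moves only by the shell command python3 -m crank 'ROWS' [FORCE]. ROWS is JSON, a list that holds one entry, the list of rows, each a list of 7 numbers: the finger opening in cm, from 0 to 8.54, then the shift along the world's x, y, z in cm, then the turn, a rotation vector about the world's x, y, z in degrees. In form: [[[hand, x, y, z, ax, ay, az], ...]]. A call has 1 to 20 rows; each row shifts and turns the commanded pose from where the row before left it; what a row does not reach is not made up. A row lasts 1/8 s, in which the tool goes at most 62.5 mm and 10.7 degrees, less where a joint would pass 70% of its speed; a pose out of reach is approached as far as the arm can. A call with a gripper value outside its range is refused whole. The fingers move at their own pace and stop on an object; FORCE is the grip in N (left out, the last holds). Time passes only in rows, so rows that do not move let the fingers close. It gives the time, the measured TCP pose, the force, the opening and the grip force at its end, in the units of the state.
- manip.get_obs(): the state, without advancing time (a new reading comes with each control period).
- eyes.camera(name): name is "side" or "top"; returns (picture, depth): 420x560x3 uint8, red, green, blue; 420x560 float32, m along the optical axis (not along the pixel's ray), 0 where there is no reading.
- eyes.camera_params(name): a dict with "fx", "fy", "cx", "cy" (pixels), "world_from_camera" (4x4, takes a point from camera to world coordinates). Camera axes: x right, y down, z forward; pixel columns grow to the right and rows downward; lengths in m; the calibration is good to about 2 mm. A picture is of the moment at which its call begins. camera_params takes no time and is no camera call.
- job.hand_in(): hands the job in; it is judged then, once.
The state is a dict: "clock": time; "joint_pos": joint angles; "joint_velocities": joint speeds; "tau": joint torques, N m; "position": TCP position; "ee_rot": TCP orientation; "ft_force": force on the tool from outside, world axes, zero at the start; "torque": the same for the moment, N m; "grip_width": opening from 0.0 (shut) to 1.0 (fully open); "grasp_force": force on a finger pad.
Only numpy, scipy, OpenCV 4.12 (cv2) and the standard library are available. Lean on these libraries where they do the work, as an engineer would, in place of code of your own. Each camera call takes 0.05 s, during which the arm holds its last target. There are 200 camera calls.

## Working session

There is one attempt and no reset: what is moved stays moved. The work goes in short steps, Python scripts to look and compute and a shell command to move; the robot and the scene stay as the last step left them, time stands still between calls to the robot, and variables do not carry over. Pictures are saved under pics/ and viewed, at most 10 in all, crops included, and the job is handed in when it is done.

```bash
mkdir -p pics; ls; cat > h.py <<'E'
import numpy as np, cv2
from workcell import manip, eyes, job
def grab(n):
    p,d=eyes.camera(n); return p,d,eyes.camera_params(n)
def cloud(d,c):
    v,u=np.mgrid[:d.shape[0],:d.shape[1]]
    P=np.stack([(u-c['cx'])/c['fx']*d,(v-c['cy'])/c['fy']*d,d,np.ones_like(d)],-1)
    W=P@np.array(c['world_from_camera']).T
    W[d==0]=np.nan
    return W[...,:3]
E
python3 - <<'E'
from h import *
for n in ('top','side'):
    p,d,c=grab(n); np.savez(f'{n}0.npz',p=p,d=d); cv2.imwrite(f'pics/{n}0.png',p[...,::-1])
    print(n,c['fx'],c['cx'],c['cy'],np.round(c['world_from_camera'],3).tolist(),(d==0).mean())
o=manip.get_obs();print(o,manip.hold_point_z)
E
```

```text
pics
top 424.8155600247689 276.473468581122 208.2403651790135 [[0.008, -0.981, 0.193, 0.297], [-0.999, -0.015, -0.031, -0.027], [0.033, -0.193, -0.981, 0.996], [0.0, 0.0, 0.0, 1.0]] 0.004175170068027211
side 446.4559265018035 284.108258140045 214.76511066485483 [[1.0, -0.02, 0.023, 0.47], [-0.03, -0.767, 0.642, -0.711], [0.005, -0.642, -0.767, 0.89], [0.0, 0.0, 0.0, 1.0]] 0.0038903061224489794
{'clock': 0.1, 'joint_pos': array([-1.27659957,  0.33278197, -0.06470508,  1.46083193,  0.02159106,
        1.34991322, -0.08849271]), 'joint_velocities': array([-3.84858410e-05, -1.16801606e-03, -6.76846156e-05, -5.78278365e-04,
       -6.64039807e-04,  7.63895237e-04, -1.34165016e-03]), 'tau': array([ 1.65794645e-03, -6.26743770e+01,  4.93581919e-02, -3.92430031e+01,
        1.63223158e-02,  7.04723701e-03, -2.72918072e-05]), 'position': array([0.19459712, 0.59358711, 0.23062432]), 'ee_rot': array([ 1.57722589e-01,  9.87483266e-01, -6.15168759e-04, -7.50065497e-05]), 'ft_force': array([-0.58342645, -0.56782684, -0.57180836]), 'torque': array([ 0.00026785, -0.01679652, -0.00577784]), 'grasp_force': 0.0, 'grip_width': 1.0012677349315815} 0.0187
```

View pics/top0.png

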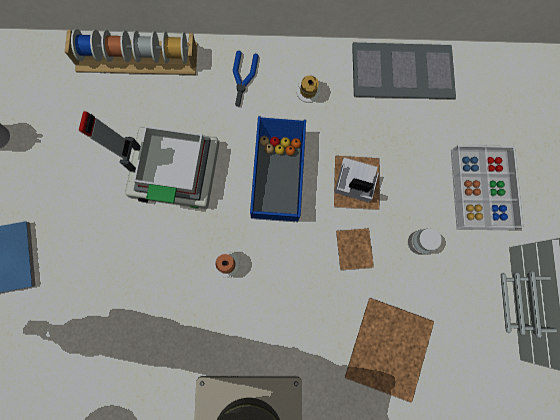

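View pics/side0.png

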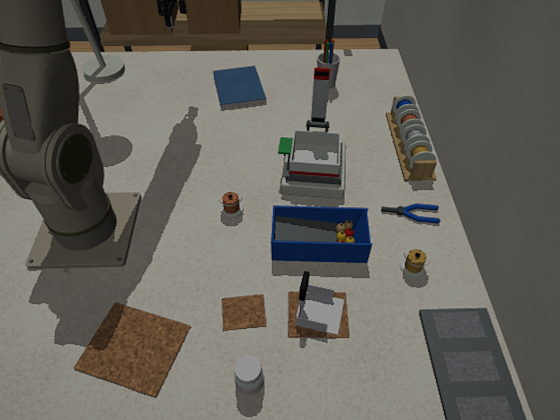

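The top view shows the bin at about (278,170) with beads near (280,145), the scoop on a cork mat at (357,180), and the polisher at (175,165) with a green tab at (161,194). The clamp's red tip is at (87,123), the jar at (428,240), the gold spool at (309,87), the copper spool at (226,263) and the pliers at (243,78). Mat candidates are (357,182), (354,249) and (390,348); I'll check which one has the right size.

```bash
cat > m.py <<'E'
from h import *
D={n:np.load(f'{n}0.npz') for n in ('top','side')}
C={n:eyes.camera_params(n) for n in D}
W={n:cloud(D[n]['d'],C[n]) for n in D}
H={n:cv2.cvtColor(D[n]['p'],cv2.COLOR_RGB2HSV).astype(int) for n in D}
def rect(P,t=''):
    (cx,cy),(a,b),g=cv2.minAreaRect((P[:,:2]*1000).astype(np.float32)); 
    print(t,len(P),'c',round(cx,1),round(cy,1),'size',round(a,1),round(b,1),'ang',round(g,2))
def sel(n,m,x,y,z):
    w=W[n]; k=m&(w[...,0]>x[0])&(w[...,0]<x[1])&(w[...,1]>y[0])&(w[...,1]<y[1])&(w[...,2]>z[0])&(w[...,2]<z[1]); return w[k]
for n in D:
    h,s,v=[H[n][...,i] for i in range(3)]; w=W[n]
    print(n,'table z',np.nanmedian(w[...,2][(s<40)&(v>150)]))
    cork=((h>5)&(h<20)&(s>80)&(v>60)&(np.abs(w[...,2])<.012)).astype(np.uint8)
    cork=cv2.morphologyEx(cork,cv2.MORPH_CLOSE,np.ones((5,5)))
    N,l,st,ce=cv2.connectedComponentsWithStats(cork)
    for i in range(1,N):
        if st[i,4]>300:
            P=w[l==i];rect(P[~np.isnan(P[:,0])],f'cork {ce[i].round()}')
    blue=(h>105)&(h<125)&(s>150)
    B=sel(n,blue,(.3,.75),(-.15,.1),(.066,.085)); rect(B,'bin rim')
    G=sel(n,(h>45)&(h<80)&(s>100),(.2,.7),(.1,.4),(.07,.12)); rect(G,'tab'); print(np.median(G,0))
    R=sel(n,(s<60)&(v>100),(.3,.6),(.1,.4),(.085,.112)); rect(R,'dish rim'); print(np.percentile(R[:,2],[5,50,95]))
    K=sel(n,v<60,(.3,.5),(-.3,-.1),(.085,.135)); rect(K,'grip'); print(np.median(K,0),K[:,2].max())
    S=sel(n,(s<60)&(v>90),(.3,.55),(-.3,-.1),(.03,.06)); rect(S,'scoop rim')
    T=sel(n,((h<6)|(h>174))&(s>150),(.3,.7),(.3,.6),(.15,.4)); print('tip',np.median(T,0),np.ptp(T,0) if len(T) else 0)
    b=sel(n,(s>90)&~blue,(.4,.65),(-.1,.1),(.02,.08)); print('beads',len(b),b.min(0),b.max(0),np.median(b,0))
p=np.hstack([cv2.resize(D['top']['p'][140:220,315:400],(400,376),interpolation=cv2.INTER_CUBIC),cv2.resize(D['top']['p'][120:200,240:325],(400,376),interpolation=cv2.INTER_CUBIC)])
cv2.imwrite('pics/crop0.png',p[...,::-1])
E
python3 m.py
```

```text
top table z -0.0005953833077989579
cork [136.  65.] 1572 c 875.9 299.6 size 90.6 298.3 ang 0.23
cork [356. 186.] 859 c 560.3 -251.9 size 109.2 129.1 ang 87.05
cork [354. 249.] 1276 c 398.4 -242.5 size 92.4 79.2 ang 5.2
cork [390. 350.] 5841 c 173.1 -316.3 size 157.1 185.1 ang 70.82
bin rim 847 c 576.7 -59.0 size 111.4 228.1 ang 86.58
tab 439 c 538.2 225.8 size 160.9 61.5 ang 42.53
[0.50265803 0.19378671 0.09985868]
dish rim 241 c 563.8 200.3 size 157.0 87.8 ang 83.46
[0.09735536 0.10005215 0.10248037]
grip 0 c 0.0 0.0 size 0.0 0.0 ang 0.0
  return _methods._mean(a, axis=axis, dtype=dtype,
  ret = um.true_divide(
Traceback (most recent call last):
  File "m.py", line 24, in <module>
    K=sel(n,v<60,(.3,.5),(-.3,-.1),(.085,.135)); rect(K,'grip'); print(np.median(K,0),K[:,2].max())
                                                                                      ~~~~~~~~~~^^
ValueError: zero-size array to reduction operation maximum which has no identity
```

The mat candidates in the top view measure 129x109 mm at (356,186), 92x79 at (354,249) and 157x185 at (390,350). The first, under the scoop, fits 130x110. I'll fix the scoop range and confirm it in the crop.

```bash
sed -i 's/(.3,.5),(-.3,-.1),(.085,.135)/(.45,.68),(-.34,-.17),(.085,.135)/; s/(.3,.55),(-.3,-.1),(.03,.06)/(.45,.68),(-.34,-.17),(.03,.05)/; s/(.2,.7),(.1,.4),(.07,.12)/(.4,.52),(.12,.3),(.08,.12)/; s/(.3,.6),(.1,.4),(.085,.112)/(.5,.7),(.05,.3),(.092,.112)/' m.py; sed -i "s/^    b=sel/    X=sel(n,v<90,(.45,.68),(-.34,-.17),(.05,.14)); print('dark',len(X)); \n    b=sel/" m.py
cat >> m.py <<'E'
for n in D:
    h,s,v=[H[n][...,i] for i in range(3)]
    for nm,z0 in (('scoop hi',.06),('griptop',.112)):
        K=sel(n,v<999,(.45,.68),(-.34,-.17),(z0,.14)); 
        if len(K): rect(K,n+nm); print(K.mean(0),K.min(0),K.max(0))
    S=sel(n,v<999,(.45,.68),(-.34,-.17),(.034,.05)); rect(S,n+'walls')
    F=sel(n,v<999,(.45,.68),(-.34,-.17),(.0045,.012)); rect(F,n+'floor?')
    A=sel(n,v<999,(.45,.72),(.25,.5),(.11,.35)); print('clamp pts',len(A))
    if len(A):
        q=A.mean(0);u=np.linalg.svd(A-q)[2][0];print(q,u*np.sign(u[2]),A.min(0),A.max(0))
E
python3 m.py
```

```text
top table z -0.0005953833077989579
cork [136.  65.] 1572 c 875.9 299.6 size 90.6 298.3 ang 0.23
cork [356. 186.] 859 c 560.3 -251.9 size 109.2 129.1 ang 87.05
cork [354. 249.] 1276 c 398.4 -242.5 size 92.4 79.2 ang 5.2
cork [390. 350.] 5841 c 173.1 -316.3 size 157.1 185.1 ang 70.82
bin rim 847 c 576.7 -59.0 size 111.4 228.1 ang 86.58
tab 425 c 502.8 193.5 size 60.4 34.7 ang 82.53
[0.50229694 0.19261835 0.09988115]
dish rim 410 c 585.1 197.6 size 157.3 129.4 ang 82.96
[0.09722619 0.10005284 0.1023189 ]
grip 211 c 526.7 -237.9 size 45.8 13.4 ang 75.8
[ 0.52445617 -0.2366776   0.11864108] 0.12389378322947864
scoop rim 118 c 552.7 -245.7 size 86.8 66.7 ang 73.41
tip [0.59337021 0.30355696 0.25585209] [0.03831134 0.00950051 0.02373899]
dark 271
beads 419 [ 0.46708948 -0.09994413  0.02066878] [0.64998538 0.00270091 0.07482316] [ 0.63341058 -0.05932429  0.03695216]
side table z 8.589028386030151e-05
cork [402. 150.] 656 c 877.1 295.9 size 88.9 300.1 ang 0.07
cork [314. 320.] 947 c 560.7 -252.4 size 110.3 128.3 ang 87.84
cork [243. 312.] 1355 c 398.5 -242.7 size 92.0 80.0 ang 5.68
cork [134.
[... 1146 characters left out ...]
9 0.21924498 0.97511579] [0.56445877 0.2578392  0.11003908] [0.62363463 0.30952357 0.26115203]
sidescoop hi 206 c 528.5 -239.1 size 46.3 12.1 ang 74.57
[ 0.52779405 -0.24548019  0.11137905] [ 0.5174445  -0.26207079  0.06134131] [ 0.53959875 -0.21634928  0.12407106]
sidegriptop 132 c 528.6 -239.1 size 46.1 12.1 ang 74.49
[ 0.52833731 -0.24112795  0.12071176] [ 0.5185303  -0.26139853  0.11213434] [ 0.53896318 -0.21634928  0.12407106]
sidewalls 173 c 555.1 -245.1 size 88.9 66.2 ang 74.4
sidefloor? 1248 c 542.0 -269.1 size 143.4 166.3 ang 87.52
clamp pts 850
[0.5979916  0.28615056 0.18712587] [0.02317606 0.21898563 0.9754528 ] [0.56586328 0.25693785 0.11010817] [0.62410584 0.31264337 0.25917951]
```

View pics/crop0.png

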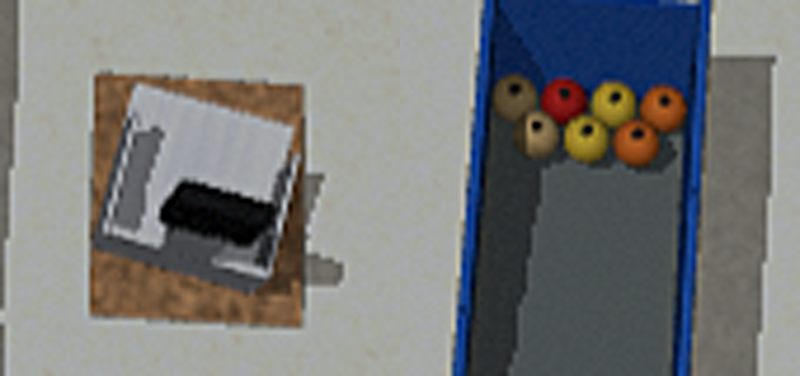

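The crop shows the scoop on the right-sized mat, yawed about -15°, with its grip at crop (220,210). The beads sit in two rows (4+3) at the low end of the bin, crop y 90-145. I'll start moving towards the scoop grip at about (0.528, -0.239).

```bash
python3 -m crank '[[[8.5,2.75,-3.94,1.0,0,0,-4.34],[8.5,2.75,-3.94,1.0,0,0,-4.34],[8.5,2.75,-3.94,1.0,0,0,-4.34],[8.5,2.75,-3.94,1.0,0,0,-4.34],[8.5,2.75,-3.94,1.0,0,0,-4.34],[8.5,2.75,-3.94,1.0,0,0,-4.34],[8.5,2.75,-3.94,1.0,0,0,-4.34],[8.5,2.75,-3.94,1.0,0,0,-4.34],[8.5,2.75,-3.94,1.0,0,0,-4.34],[8.5,2.75,-3.94,1.0,0,0,-4.34],[8.5,0.58,-4.39,-1.3,0,0,-4.34],[8.5,0.58,-4.39,-1.3,0,0,-4.34],[8.5,0.58,-4.39,-1.3,0,0,-4.34],[8.5,0.58,-4.39,-1.3,0,0,-4.34],[8.5,0.58,-4.39,-1.3,0,0,-4.34],[8.5,0.58,-4.39,-1.3,0,0,-4.34],[8.5,0.58,-4.39,-1.3,0,0,-4.34],[8.5,0.58,-4.39,-1.3,0,0,-4.34],[8.5,0.58,-4.39,-1.3,0,0,-4.34],[8.5,0.58,-4.39,-1.3,0,0,-4.34]]]' 100
cat > s.py <<'E'
from h import *
from scipy.spatial.transform import Rotation as R
o=manip.get_obs(); r=R.from_quat(o['ee_rot']); M=r.as_matrix()
print('t',round(o['clock'],2),'p',(o['position']*1000).round(1),'hold',((o['position']-M[:,2]*.0187)*1000).round(1),'z',M[:,2].round(3),'yaw of y',round(np.degrees(np.arctan2(M[1,1],M[0,1])),1),'tilt',round(np.degrees(np.arcsin(-(M[:,2]@np.append(M[:2,1]/np.hypot(*M[:2,1]),0)))),1))
print('F',o['ft_force'].round(1),'w',round(o['grip_width'],3),'g',round(o['grasp_force'],1),'q',o['joint_pos'].round(2))
E
python3 s.py
```

```text
clock: 2.6
position: [0.5277, -0.2402, 0.2007]
ee_rot: [0.794, 0.608, 0.0, -0.0]
ft_force: [-0.2, 1.3, 1.1]
grip_width: 0.997
grasp_force: 0.0
t 2.6 p [ 527.7 -240.2  200.7] hold [ 527.7 -240.2  219.4] z [ 0.  0. -1.] yaw of y -15.1 tilt 0.0
F [-0.2  1.3  1.1] w 0.997 g 0.0 q [-0.28  0.3   0.76  1.66 -0.22  1.27  0.26]
```

```bash
python3 -m crank '[[[8.5,0,0.15,-3,0,0,0],[8.5,0,0,-3,0,0,0],[8.5,0,0,-3,0,0,0],[8.5,0,0,-1.9,0,0,0],[8.5,0,0,-1,0,0,0],[8.5,0,0,0,0,0,0],[0,0,0,0,0,0,0],[0,0,0,0,0,0,0],[0,0,0,0,0,0,0],[0,0,0,0,0,0,0],[0,0,0,0,0,0,0],[0,0,0,0,0,0,0]]]' 100 >/dev/null; python3 s.py
```

```text
t 4.1 p [ 528.1 -237.7   82.7] hold [ 528.1 -237.7  101.4] z [ 0.001 -0.    -1.   ] yaw of y -14.9 tilt -0.1
F [ 0.2 -0.9  2.7] w 0.126 g 97.6 q [-0.23  0.43  0.71  1.79 -0.32  1.04  0.33]
```

```bash
python3 -m crank '[[[0,0,0,1,0,0,0],[0,0,0,3,0,0,0],[0,0,0,4,0,0,0],[0,0,0,3.7,0,0,0],[0,-0.41,3.05,0,0,0,1.9],[0,-0.41,3.05,0,0,0,1.9],[0,-0.41,3.05,0,0,0,1.9],[0,-0.41,3.05,0,0,0,1.9],[0,-0.41,3.05,0,0,0,1.9],[0,-0.41,3.05,0,0,0,1.9],[0,0,0,0,0.24,4,0],[0,0,0,0,0.24,4,0],[0,0,0,0,0,0,0]]]' 100 >/dev/null; python3 s.py
```

```text
t 5.72 p [503.2 -54.8 199. ] hold [505.8 -54.9 217.5] z [-0.14   0.007 -0.99 ] yaw of y -3.6 tilt 8.1
F [ 0.6 -0.7 -1.6] w 0.129 g 97.8 q [-0.54  0.22  0.65  1.73 -0.13  1.38  0.08]
```

```bash
cat > look.py <<'E'
import sys
from h import *
# name cam u0 u1 v0 v1
nm,cam,u0,u1,v0,v1=sys.argv[1],sys.argv[2],*map(int,sys.argv[3:7])
p,d,c=grab(cam); np.savez(nm+'.npz',p=p,d=d)
k=min(800//(u1-u0),600//(v1-v0)); q=cv2.resize(p[v0:v1,u0:u1],None,fx=k,fy=k,interpolation=cv2.INTER_CUBIC)
cv2.imwrite(f'pics/{nm}.png',q[...,::-1])
E
python3 look.py a1 side 220 420 120 280; python3 - <<'E'
from h import *
z=np.load('a1.npz');c=eyes.camera_params('side');w=cloud(z['d'],c);h=cv2.cvtColor(z['p'],cv2.COLOR_RGB2HSV).astype(int)
# scoop walls/floor: grey pts between z .10 and .16, local frame of bin
ex=np.array([.998,-.061]);ey=np.array([.061,.998])
q=w[...,:2]-np.array([.5625,-.0585]); X=q@ex*1000;Y=q@ey*1000;Z=w[...,2]*1000
k=(h[...,1]<60)&(Z>100)&(Z<152)&(X>-110)&(X<60)&(abs(Y)<70)
print(k.sum(),np.percentile(X[k],[0,2,98,100]).round(1),np.percentile(Y[k],[0,1,50,99,100]).round(1),np.percentile(Z[k],[0,2,98,100]).round(1))
b=(h[...,0]>105)&(h[...,0]<125)&(h[...,1]>150)&(Z>66)&(Z<85)&(X>-130)&(X<150)&(abs(Y)<70)
print('bin',np.percentile(X[b],[0,1,99,100]).round(1),np.percentile(Y[b],[0,1,99,100]).round(1))
E
```

```text
1266 [-76.4 -74.2  12.6  14.7] [-46.1 -44.9   3.2  42.5  44.2] [107.6 110.  150.3 151.8]
bin [-97.5 -97.2 126.5 129.2] [-58.2 -56.8  54.5  56.3]
```

View pics/a1.png

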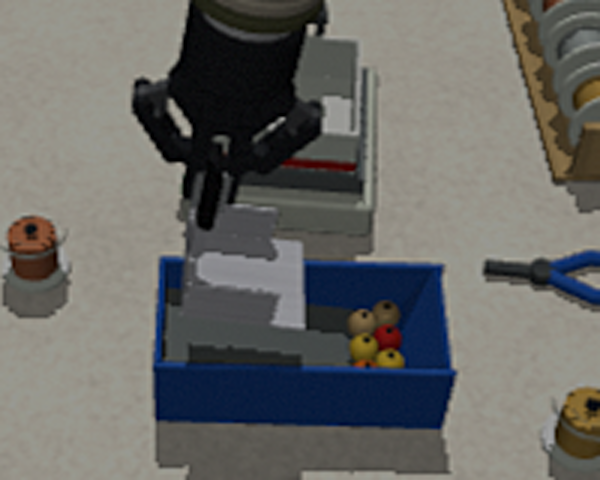

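The picture shows the scoop held tilted above the bin, lip at crop (300,325) and beads at crop (375,335). Measured in the bin frame, the scoop is centred to within 1 mm. Lowering it.

```bash
python3 -m crank '[[[0,0,0,-2,0,0,0],[0,0,0,-2,0,0,0],[0,0,0,-2,0,0,0],[0,0,0,-1.5,0,0,0],[0,0,0,-0.5,0,0,0],[0,0,0,-0.1,0,0,0],[0,0,0,0,0,0,0]]]' 100 >/dev/null; python3 s.py;python3 -m crank '[[[0,0,0,-0.15,0,0,0],[0,0,0,0,0,0,0]]]' >/dev/null; python3 s.py
```

```text
t 6.65 p [503.5 -54.6 118.9] hold [506.  -54.8 137.4] z [-0.138  0.008 -0.99 ] yaw of y -3.6 tilt 8.0
F [ 0.2 -0.9 -1.3] w 0.126 g 97.7 q [-0.52  0.31  0.63  1.82 -0.19  1.22  0.12]
t 6.9 p [503.2 -54.6 117. ] hold [505.8 -54.7 135.5] z [-0.139  0.008 -0.99 ] yaw of y -3.6 tilt 8.0
F [-0.1 -0.1 -1.2] w 0.129 g 97.7 q [-0.52  0.31  0.63  1.82 -0.19  1.21  0.12]
```

```bash
python3 -m crank '[[[0,0,0,-0.12,0,0,0],[0,0.8,-0.05,-0.112,0,0,0],[0,0.8,-0.05,-0.112,0,0,0],[0,0.8,-0.05,-0.112,0,0,0],[0,0.8,-0.05,-0.112,0,0,0],[0,0.4,-0.024,-0.056,0,0,0],[0,0.4,-0.024,-0.056,0,0,0],[0,0.4,-0.024,-0.056,0,0,0],[0,0.4,-0.024,-0.056,0,0,0]]]' >/dev/null; python3 s.py;python3 -m crank '[[[0,0.4,-0.024,-0.056,0,0,0],[0,0.4,-0.024,-0.056,0,0,0],[0,0.4,-0.024,-0.056,0,0,0],[0,0.4,-0.024,-0.056,0,0,0],[0,0.2,-0.012,-0.028,0,0,0]]]' >/dev/null; python3 s.py
```

```text
t 8.03 p [551.  -57.6 109.6] hold [553.6 -57.8 128.1] z [-0.14   0.009 -0.99 ] yaw of y -3.6 tilt 8.0
F [-5.1  0.3  8. ] w 0.123 g 99.3 q [-0.46  0.43  0.62  1.7  -0.25  1.24  0.16]
t 8.65 p [569.1 -58.7 107.1] hold [571.7 -58.9 125.6] z [-0.14   0.009 -0.99 ] yaw of y -3.6 tilt 8.0
F [-4.1  1.   8.1] w 0.127 g 99.1 q [-0.44  0.47  0.61  1.65 -0.27  1.25  0.17]
```

```bash
python3 -m crank '[[[0,0.3,-0.018,-0.042,0,0,0],[0,0.3,-0.018,-0.042,0,0,0],[0,0.2,-0.012,-0.028,0,0,0]]]' >/dev/null; python3 s.py;python3 -m crank '[[[0,0.2,-0.012,-0.028,0,0,0]]]' >/dev/null; python3 s.py; python3 look.py a2 top 240 320 100 180
```

```text
t 9.03 p [576.9 -59.2 106. ] hold [579.6 -59.4 124.5] z [-0.14   0.009 -0.99 ] yaw of y -3.6 tilt 8.0
F [-3.6  0.   7.2] w 0.13 g 99.2 q [-0.44  0.49  0.61  1.63 -0.28  1.26  0.18]
t 9.15 p [578.9 -59.3 105.8] hold [581.5 -59.5 124.3] z [-0.14   0.009 -0.99 ] yaw of y -3.6 tilt 8.0
F [-3.3  0.4  7.9] w 0.128 g 99.2 q [-0.43  0.49  0.61  1.62 -0.28  1.26  0.18]
```

View pics/a2.png

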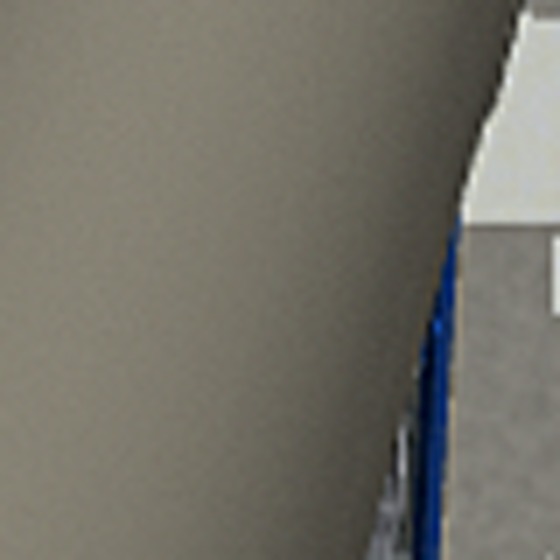

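The top view is blocked by the arm, with only a bin side wall visible at crop (440,350), so I'll rely on force. Next I'll advance to the corner and compute the lift-and-tilt rows.

```bash
python3 -m crank '[[[0,0.2,-0.012,-0.028,0,0,0]]]' >/dev/null; python3 s.py; python3 - <<'E'
import numpy as np
prev=None
for th in (8,5,2,-1,-4,-7,-10,-13,-16,-19,-22):
    t=np.radians(th);s,c=np.sin(t),np.cos(t)
    bz=27.8+.8*(8-th); lz=bz-92*s; lx=.4*(lz-15)
    P=np.array([lx-(86*c-78.7*s),lz+86*s+78.7*c])
    if prev is not None:
        d=P-prev; print(th,(np.array([d[0]*.998,-d[0]*.061,d[1]])/10).round(2),'lip',lx.round(1),lz.round(1))
    prev=P
E
```

```text
t 9.32 p [580.9 -59.5 105.5] hold [583.5 -59.6 124. ] z [-0.14   0.009 -0.99 ] yaw of y -3.6 tilt 8.0
F [-3.5  0.5  8.2] w 0.125 g 99.2 q [-0.43  0.5   0.6   1.62 -0.28  1.26  0.18]
5 [-0.17  0.01  0.32] lip 2.9 22.2
2 [-0.15  0.01  0.3 ] lip 5.8 29.4
-1 [-0.13  0.01  0.28] lip 8.6 36.6
-4 [-0.1   0.01  0.25] lip 11.5 43.8
-7 [-0.08  0.    0.23] lip 14.4 51.0
-10 [-0.05  0.    0.21] lip 17.3 58.2
-13 [-0.03  0.    0.19] lip 20.1 65.3
-16 [-0.    0.    0.17] lip 22.9 72.4
-19 [ 0.02 -0.    0.15] lip 25.7 79.4
-22 [ 0.05 -0.    0.13] lip 28.5 86.3
```

```bash
python3 -m crank '[[[0,0.15,-0.01,-0.02,0,0,0]]]' >/dev/null; python3 s.py; python3 -m crank '[[[0,-0.17,0.01,0.32,-0.18,-3,0],[0,-0.15,0.01,0.3,-0.18,-3,0],[0,-0.13,0.01,0.28,-0.18,-3,0],[0,-0.1,0.01,0.25,-0.18,-3,0],[0,-0.08,0,0.23,-0.18,-3,0],[0,-0.05,0,0.21,-0.18,-3,0],[0,-0.03,0,0.19,-0.18,-3,0],[0,0,0,0.17,-0.18,-3,0],[0,0.02,0,0.15,-0.18,-3,0]]]' >/dev/null; python3 s.py
```

```text
t 9.45 p [582.4 -59.6 105.3] hold [585.  -59.8 123.8] z [-0.14   0.009 -0.99 ] yaw of y -3.6 tilt 8.0
F [-4.6 -0.   7.4] w 0.129 g 99.2 q [-0.43  0.5   0.6   1.61 -0.28  1.26  0.18]
t 10.57 p [575.3 -59.  125.3] hold [569.2 -58.7 143. ] z [ 0.327 -0.019 -0.945] yaw of y -3.6 tilt -19.1
F [ 0.2  0.  -1.2] w 0.129 g 97.8 q [-0.61  0.1   0.66  2.05 -0.08  0.69  0.03]
```

```bash
python3 -m crank '[[[0,0,0,1,0,0,0],[0,0,0,1.8,0,0,0],[0,0,0,2,0,0,0],[0,0,0,2,0,0,0],[0,0,0,1.2,0,0,0],[0,0,0,0,0,0,0]]]' >/dev/null; python3 s.py; python3 look.py a3 side 240 400 130 270
```

```text
t 11.32 p [576.2 -59.1 206.5] hold [570.1 -58.7 224.2] z [ 0.327 -0.019 -0.945] yaw of y -3.6 tilt -19.1
F [ 0.2 -0.1 -2.8] w 0.127 g 97.8 q [-0.63 -0.02  0.65  1.95  0.03  0.87 -0.06]
```

View pics/a3.png

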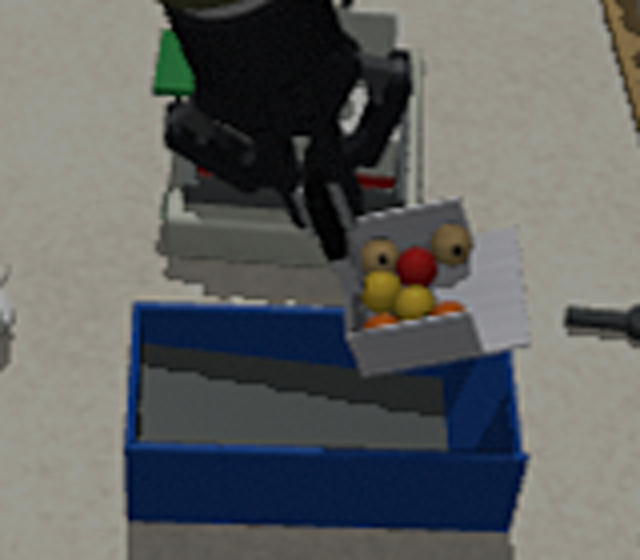

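All seven beads are in the scoop (crop 360-470, 225-325) and the bin is empty. Carrying it slowly to the dish with the scoop tilted back.

```bash
python3 -m crank '[[[0,-0.24,0.5,0,0,0,0],[0,-0.48,1,0,0,0,0],[0,-0.72,1.5,0,0,0,0],[0,-0.79,1.65,0,0,0,-0.27],[0,-0.79,1.65,0,0,0,-0.27],[0,-0.79,1.65,0,0,0,-0.27],[0,-0.79,1.65,0,0,0,-0.27],[0,-0.79,1.65,0,0,0,-0.27],[0,-0.79,1.65,0,0,0,-0.27],[0,-0.79,1.65,0,0,0,-0.27],[0,-0.79,1.65,0,0,0,-0.27],[0,-0.79,1.65,0,0,0,-0.27],[0,-0.79,1.65,0,0,0,-0.27],[0,-0.79,1.65,0,0,0,-0.27],[0,-0.79,1.65,0,0,0,-0.27],[0,-0.79,1.65,0,0,0,-0.27],[0,-0.43,0.9,0,0,0,0],[0,-0.24,0.5,0,0,0,0]]]' >/dev/null; python3 s.py; python3 - <<'E'
import numpy as np
ex=np.array([.9923,-.1236]);c0=np.array([583.2,183.])
prev=None;zt={-19:160,-14:145,-9:132,-4:120,0:113,3:111,6:109,9:107,12:105,15:103,18:100,22:97,26:94,30:91,34:90,38:90}
for th,lz in zt.items():
    t=np.radians(th);s,c=np.sin(t),np.cos(t)
    P=np.append(c0+ex*(-25-(86*c-78.7*s)),lz+86*s+78.7*c)
    bz=lz+92*s
    print(th,P.round(1),None if prev is None else ((P-prev)/10).round(2),'back z',bz.round(0)); prev=P
E
```

```text
t 13.62 p [451.6 199.7 205.2] hold [445.5 200.4 222.8] z [ 0.323 -0.04  -0.945] yaw of y -7.0 tilt -19.0
F [ 0.8 -0.  -2.6] w 0.123 g 97.7 q [-0.87 -0.15  0.18  2.07  0.32  1.   -0.95]
-19 [452.3 199.3 206.4] None back z 130.0
-14 [456.7 198.8 200.6] [ 0.44 -0.06 -0.59] back z 123.0
-9 [461.9 198.1 196.3] [ 0.52 -0.06 -0.43] back z 118.0
-4 [467.8 197.4 192.5] [ 0.59 -0.07 -0.38] back z 114.0
0 [473.1 196.7 191.7] [ 0.52 -0.07 -0.08] back z 113.0
3 [477.3 196.2 194.1] [ 0.42 -0.05  0.24] back z 116.0
6 [481.7 195.6 196.3] [ 0.44 -0.06  0.22] back z 119.0
9 [486.3 195.1 198.2] [ 0.46 -0.06  0.19] back z 121.0
12 [491.2 194.5 199.9] [ 0.48 -0.06  0.17] back z 124.0
15 [496.2 193.8 201.3] [ 0.5  -0.06  0.14] back z 127.0
18 [501.4 193.2 201.4] [ 0.52 -0.06  0.01] back z 128.0
22 [508.5 192.3 202.2] [ 0.72 -0.09  0.08] back z 131.0
26 [515.9 191.4 202.4] [ 0.74 -0.09  0.02] back z 134.0
30 [523.5 190.4 202.2] [ 0.76 -0.09 -0.03] back z 137.0
34 [531.3 189.5 203.3] [ 0.78 -0.1   0.12] back z 141.0
38 [539.2 188.5 205. ] [ 0.79 -0.1   0.16] back z 147.0
```

```bash
python3 -m crank '[[[0,0.48,-0.07,-0.47,0.62,4.96,0],[0,0.52,-0.06,-0.43,0.62,4.96,0],[0,0.59,-0.07,-0.38,0.62,4.96,0],[0,0.52,-0.07,-0.08,0.49,3.97,0],[0,0.21,-0.03,0.12,0.19,1.49,0],[0,0.21,-0.03,0.12,0.19,1.49,0],[0,0.22,-0.03,0.11,0.19,1.49,0],[0,0.22,-0.03,0.11,0.19,1.49,0],[0,0.23,-0.03,0.1,0.19,1.49,0],[0,0.23,-0.03,0.09,0.19,1.49,0],[0,0.24,-0.03,0.09,0.19,1.49,0],[0,0.24,-0.03,0.08,0.19,1.49,0]]]' >/dev/null; python3 s.py; python3 -m crank '[[[0,0.25,-0.03,0.07,0.19,1.49,0],[0,0.25,-0.03,0.07,0.19,1.49,0],[0,0.52,-0.06,0.01,0.37,2.98,0],[0,0.72,-0.09,0.08,0.49,3.97,0],[0,0.74,-0.09,0.02,0.49,3.97,0],[0,0.76,-0.09,-0.03,0.49,3.97,0],[0,0,0,0,0,0,0]]]' >/dev/null; python3 s.py; python3 look.py a4 side 260 380 70 210
```

```text
t 15.12 p [491.3 194.4 200.2] hold [495.1 193.8 218.5] z [-0.207  0.027 -0.978] yaw of y -7.1 tilt 12.1
F [-0.3  0.7 -1. ] w 0.127 g 97.9 q [-0.7   0.29  0.37  1.62 -0.2   1.44 -0.41]
t 16.0 p [524.1 189.7 200.7] hold [533.4 188.6 216.9] z [-0.497  0.063 -0.865] yaw of y -7.2 tilt 30.1
F [ 0.5  0.6 -2.2] w 0.127 g 98.0 q [-0.54  0.59  0.37  1.3  -0.36  1.79 -0.29]
```

View pics/a4.png

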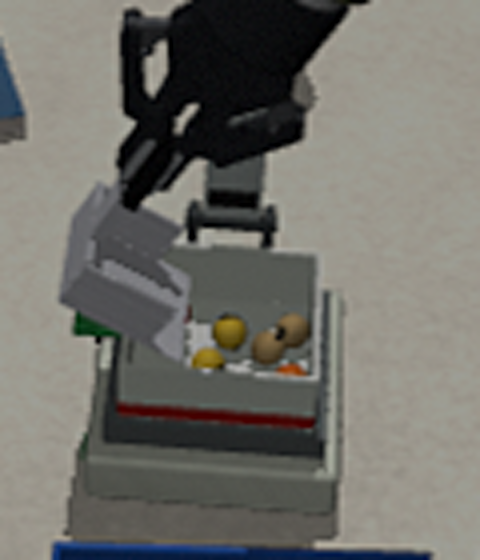

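The dish holds at least five visible beads (crop 205-295, 330-370), and the scoop looks empty. I'll tilt it a little further, then lift and level it and count the beads.

```bash
python3 -m crank '[[[0,0.78,-0.1,0.12,0.49,3.97,0],[0,0,0,0,0,0,0],[0,0,0,0,0,0,0],[0,0,0,1,0,0,0],[0,0,0,2,0,0,0],[0,-0.5,0,1.5,-1.05,-8.43,0],[0,-1,0,1,-1.05,-8.43,0],[0,-1,0,0.5,-1.05,-8.43,0],[0,-1,0,0.5,-1.05,-8.43,0],[0,0,-2,0,0,0,0],[0,0,-4,0,0,0,0],[0,0,-4.4,0,0,0,0],[0,0,-4.4,0,0,0,0],[0,0,-4.4,0,0,0,0.5]]]' >/dev/null; python3 s.py; python3 - <<'E'
from h import *
for n in ('top','side'):
    p,d,c=grab(n); np.savez(f'b_{n}.npz',p=p,d=d)
    a=p[95:225,105:225] if n=='top' else p[110:240,260:380]
    cv2.imwrite(f'pics/b_{n}.png',cv2.resize(a,None,fx=3.3,fy=3.3,interpolation=cv2.INTER_CUBIC)[...,::-1])
a=np.hstack([cv2.imread('pics/b_top.png'),cv2.imread('pics/b_side.png')]);cv2.imwrite('pics/b.png',a)
E
```

```text
t 17.8 p [496.1  -5.2 269.7] hold [496.1  -5.2 288.4] z [ 0.     0.002 -1.   ] yaw of y -6.7 tilt 0.0
F [ 1.  -0.8 -0.7] w 0.127 g 98.4 q [-0.62  0.01  0.55  1.76 -0.01  1.38 -0.19]
```

View pics/b.png

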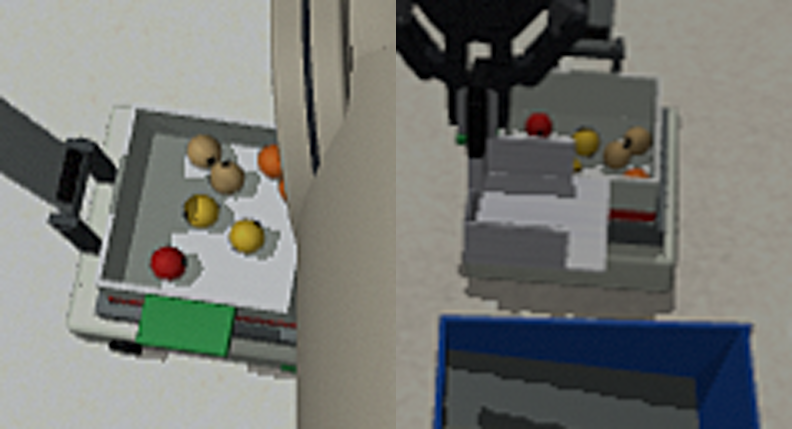

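All seven beads are in the dish: red at (168,263), yellow at (200,211) and (246,236), pale wood at (205,152) and (226,177), orange at (272,160) and (287,190). The scoop is empty. Returning it to the mat.

```bash
python3 -m crank '[[[0,0.41,-4.09,0,0,0,0.7],[0,0.41,-4.09,0,0,0,0.7],[0,0.41,-4.09,0,0,0,0.7],[0,0.41,-4.09,0,0,0,0.7],[0,0.41,-4.09,0,0,0,0.7],[0,0.41,-4.09,0,0,0,0.7],[0,0,0,-3,0,0,0],[0,0,0,-4,0,0,0],[0,0,0,-4,0,0,0],[0,0,0,-3.5,0,0,0],[0,0,0,-2,0,0,0],[0,0,0,-0.8,0,0,0],[0,0,0,0,0,0,0]]]' >/dev/null; python3 s.py
```

```text
t 19.52 p [ 521.1 -248.3   96.1] hold [ 521.1 -248.3  114.8] z [ 0.     0.001 -1.   ] yaw of y -2.4 tilt -0.0
F [ 0.3  0.2 -0.9] w 0.127 g 98.3 q [-0.21  0.41  0.71  1.78 -0.3   1.07  0.57]
```

```bash
python3 -m crank '[[[0,-0.05,-0.15,-0.6,0,0,0],[0,0,0,-0.5,0,0,0],[0,0,0,-0.2,0,0,0],[0,0,0,0,0,0,0]]]' >/dev/null; python3 s.py;  python3 -m crank '[[[0,0,0,-0.07,0,0,0],[0,0,0,0,0,0,0]]]' >/dev/null; python3 s.py
```

```text
t 20.02 p [ 520.5 -249.4   82.7] hold [ 520.5 -249.4  101.4] z [ 0.001  0.002 -1.   ] yaw of y -2.4 tilt -0.0
F [-0.4 -0.2  0.4] w 0.131 g 98.6 q [-0.2   0.43  0.7   1.79 -0.32  1.04  0.58]
t 20.27 p [ 520.7 -249.3   82.7] hold [ 520.7 -249.4  101.4] z [ 0.001  0.002 -1.   ] yaw of y -2.4 tilt -0.0
F [-2.4  1.9  8.7] w 0.128 g 99.9 q [-0.2   0.43  0.7   1.79 -0.32  1.04  0.58]
```

```bash
python3 -m crank '[[[4,0,0,0,0,0,0],[6,0,0,0,0,0,0],[6,0,0,0,0,0,0],[6,0,0,1,0,0,0],[6,0,0,3,0,0,0],[6,0,0,4,0,0,0],[2,0,0,4,0,0,0],[0,-0.17,3,3,0,0,0],[0,-0.17,4.4,0,0,0,0],[0,-0.17,4.6,0,0,0,0],[0,-0.17,4.6,0,0,0,0],[0,-0.17,4.6,0,0,0,0],[0,-0.17,4.6,0,0,0,0],[0,-0.17,4.6,0,0,0,0],[0,-0.17,4.6,0,0,0,0],[0,-0.17,4.6,0,0,0,0],[0,-0.17,4.6,0,0,0,0]]]' >/dev/null; python3 s.py; python3 - <<'E'
from h import *
p,d,c=grab('side');w=cloud(d,c)
np.savez('c_side.npz',p=p,d=d)
k=lambda z0,z1:(w[...,0]>.45)&(w[...,0]<.68)&(w[...,1]>-.34)&(w[...,1]<-.17)&(w[...,2]>z0)&(w[...,2]<z1)
for z0,z1 in ((.112,.14),(.034,.05)):
    P=w[k(z0,z1)]; print(len(P),cv2.minAreaRect((P[:,:2]*1000).astype(np.float32)),P[:,2].max())
E
```

```text
t 22.4 p [503.3 193.8 232.7] hold [503.3 193.8 251.4] z [ 0.001  0.002 -1.   ] yaw of y -2.4 tilt -0.1
F [1.1 0.6 1.1] w -0.002 g 0.0 q [-0.86  0.14  0.45  1.71 -0.06  1.3  -0.44]
129 ((519.9601440429688, -250.6941680908203), (46.43022537231445, 10.253690719604492), 86.85375213623047) 0.12411395093310396
155 ((547.1997680664062, -251.35609436035156), (87.27405548095703, 66.29344177246094), 88.82688903808594) 0.04992709412953367
```

The scoop stands within 1 mm of the mat centre. Next, push the dish down by its tab.

```bash
python3 -m crank '[[[0,-0.1,-0.15,-4,0,0,0],[0,0,0,-4,0,0,0],[0,0,0,-3.5,0,0,0],[0,0,0,-1.2,0,0,0],[0,0,0,-0.3,0,0,0],[0,0,0,-0.3,0,0,0],[0,0,0,-0.3,0,0,0]]]' >/dev/null; python3 s.py; python3 -m crank '[[[0,0,0,-0.2,0,0,0],[0,0,0,-0.2,0,0,0]]]' >/dev/null; python3 s.py; python3 -m crank '[[[0,0,0,-0.1,0,0,0]]]' >/dev/null; python3 s.py
```

```text
t 23.32 p [503.2 191.4  97.2] hold [503.1 191.3 115.9] z [ 0.002  0.003 -1.   ] yaw of y -2.4 tilt -0.1
F [-1.1 -0.1  4.8] w -0.001 g 2.6 q [-0.83  0.27  0.43  1.87 -0.13  1.03 -0.38]
t 23.57 p [503.2 191.4  92.8] hold [503.1 191.3 111.5] z [ 0.002  0.002 -1.   ] yaw of y -2.4 tilt -0.1
F [ 0.2 -0.6  5. ] w 0.002 g 2.5 q [-0.83  0.28  0.43  1.87 -0.14  1.02 -0.38]
t 23.7 p [503.1 191.4  91.7] hold [503.1 191.3 110.4] z [ 0.002  0.002 -1.   ] yaw of y -2.4 tilt -0.1
F [0.9 0.  3.9] w 0.001 g 2.5 q [-0.83  0.28  0.43  1.88 -0.14  1.01 -0.38]
```

```bash
for i in 1; do python3 -m crank '[[[0,0,0,-0.1,0,0,0]]]' >/dev/null; python3 s.py; done; python3 -m crank '[[[0,0,0,-0.1,0,0,0]]]' >/dev/null; python3 s.py
```

```text
t 23.82 p [503.1 191.3  90.5] hold [503.1 191.3 109.2] z [ 0.002  0.002 -1.   ] yaw of y -2.4 tilt -0.1
F [2.2 0.6 4.8] w -0.001 g 2.5 q [-0.82  0.28  0.43  1.88 -0.14  1.01 -0.37]
t 23.95 p [503.1 191.4  90. ] hold [503.1 191.3 108.7] z [ 0.002  0.002 -1.   ] yaw of y -2.4 tilt -0.1
F [-2.5 -1.8 20.3] w 0.0 g 9.9 q [-0.82  0.28  0.43  1.88 -0.14  1.01 -0.37]
```

```bash
python3 -m crank '[[[0,0,0,-0.05,0,0,0],[0,0,0,0,0,0,0]]]' >/dev/null; python3 s.py
```

```text
t 24.2 p [503.2 191.3  89.9] hold [503.1 191.3 108.6] z [ 0.002  0.003 -1.   ] yaw of y -2.4 tilt -0.1
F [-3.4 -2.2 19.5] w -0.001 g 9.4 q [-0.82  0.28  0.43  1.88 -0.14  1.01 -0.37]
```

The dish is home: it stopped dead at z = 0.090 with 20 N. Next, rise and go behind the clamp bar.

```bash
python3 -m crank '[[[0,0,0,2,0,0,0],[0,0,0,4.4,0,0,0],[0,0,0,4.4,0,0,0],[0,0,0,4.4,0,0,0],[0,0,0,4.4,0,0,0],[0,0,0,4.4,0,0,0],[0,2.5,3.83,0,0,0,-1.2],[0,2.5,3.83,0,0,0,-1.2],[0,2.5,3.83,0,0,0,-1.2],[0,2.5,3.83,0,0,0,-1.2],[0,0,0,0,0,0,0]]]' >/dev/null; python3 s.py; python3 look.py d1 side 260 380 40 200; python3 - <<'E'
from h import *
z=np.load('d1.npz');w=cloud(z['d'],eyes.camera_params('side'))
h=cv2.cvtColor(z['p'],cv2.COLOR_RGB2HSV).astype(int)
k=(h[...,0]>45)&(h[...,0]<80)&(h[...,1]>100)&(w[...,0]>.4)&(w[...,0]<.53)&(w[...,1]>.12)&(w[...,1]<.3)&(w[...,2]>.07)
print('tab z',np.nanmedian(w[k],0))
A=w[(w[...,0]>.55)&(w[...,0]<.66)&(w[...,1]>.25)&(w[...,1]<.33)&(w[...,2]>.12)&(w[...,2]<.262)];q=A.mean(0);print('clamp',len(A),q,np.linalg.svd(A-q)[2][0],A.max(0))
prev=np.array([75,215.])
for ph in (90,82,74,66,58,50,42,34,26,18,10,4,0):
    t=np.radians(ph);P=np.array([-115*np.cos(t)+4.5*np.sin(t)+11,102+115*np.sin(t)+4.5*np.cos(t)]);d=P-prev
    print(ph,(np.array([.1236*d[0],.9923*d[0],d[1]])/10).round(2),P.round(1));prev=P
E
```

```text
t 25.57 p [601.8 347.5 324.3] hold [601.9 347.5 343. ] z [-0.004 -0.001 -1.   ] yaw of y -7.0 tilt 0.2
F [ 0.5  1.  -0.8] w 0.002 g 0.0 q [-0.86  0.5   0.44  1.1  -0.21  1.6  -0.59]
tab z [0.50271473 0.18968362 0.08918866]
clamp 802 [0.59793782 0.28701625 0.19121806] [0.02970555 0.2189674  0.97527989] [0.61923672 0.31380165 0.25951387]
90 [-0.74 -5.9   0.2 ] [ 15.5 217. ]
82 [-0.2  -1.59 -0.05] [ -0.5 216.5]
74 [-0.2  -1.57 -0.27] [-16.4 213.8]
66 [-0.19 -1.52 -0.49] [-31.7 208.9]
58 [-0.18 -1.43 -0.7 ] [-46.1 201.9]
50 [-0.16 -1.32 -0.89] [-59.5 193. ]
42 [-0.15 -1.19 -1.07] [-71.5 182.3]
34 [-0.13 -1.03 -1.23] [-81.8 170. ]
26 [-0.11 -0.85 -1.36] [-90.4 156.5]
18 [-0.08 -0.65 -1.46] [-97.  141.8]
10 [-0.06 -0.45 -1.54] [-101.5  126.4]
4 [-0.02 -0.19 -1.19] [-103.4  114.5]
0 [-0.01 -0.06 -0.8 ] [-104.   106.5]
```

View pics/d1.png

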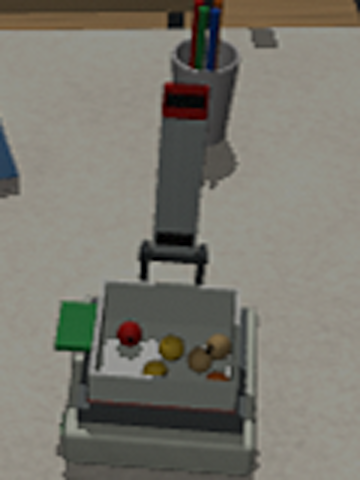

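The picture shows the dish home with only a thin sliver of red band at crop (165,403), beads inside, and the clamp bar standing clear with its red tip at (186,100). A pen cup sits well behind it. Going down behind the bar and pushing.

```bash
python3 -m crank '[[[0,0.1,0,-3,0,0,0],[0,0.1,0,-4,0,0,0],[0,0,0,-3.2,0,0,0],[0,0,0,-0.7,0,0,0]]]' >/dev/null; python3 s.py; python3 -m crank '[[[0,-0.15,-1.2,0.05,0,0,0],[0,-0.15,-1.2,0.05,0,0,0],[0,-0.15,-1.2,0.05,0,0,0],[0,-0.15,-1.2,0.05,0,0,0],[0,-0.15,-1.3,0,0,0,0],[0,-0.2,-1.59,-0.05,0,0,0]]]' >/dev/null; python3 s.py
```

```text
t 26.12 p [603.  342.9 217.5] hold [603.1 342.9 236.2] z [-0.003 -0.    -1.   ] yaw of y -7.2 tilt 0.2
F [0.7 0.8 0.2] w -0.001 g 0.0 q [-0.87  0.52  0.43  1.29 -0.21  1.38 -0.58]
t 26.88 p [594.9 266.8 221.6] hold [594.9 266.8 240.3] z [ 0.001  0.002 -1.   ] yaw of y -7.2 tilt -0.1
F [0.3 1.3 0.9] w 0.001 g 0.5 q [-0.82  0.41  0.45  1.42 -0.18  1.35 -0.49]
```

```bash
python3 -m crank '[[[0,-0.16,-1.28,-0.78,0,0,0],[0,-0.19,-1.52,-0.49,0,0,0],[0,-0.18,-1.43,-0.7,0,0,0],[0,-0.16,-1.32,-0.89,0,0,0],[0,-0.15,-1.19,-1.07,0,0,0],[0,-0.13,-1.03,-1.23,0,0,0],[0,-0.11,-0.85,-1.36,0,0,0]]]' >/dev/null; python3 s.py; python3 -m crank '[[[0,-0.08,-0.65,-1.46,0,0,0],[0,-0.06,-0.45,-1.54,0,0,0],[0,-0.02,-0.19,-1,0,0,0]]]' >/dev/null; python3 s.py
```

```text
t 27.75 p [583.9 180.4 154.7] hold [583.9 180.4 173.4] z [ 0.     0.001 -1.   ] yaw of y -7.2 tilt -0.0
F [0.2 0.6 0.4] w 0.001 g 0.3 q [-0.75  0.37  0.47  1.62 -0.18  1.19 -0.36]
t 28.12 p [582.  168.  114.3] hold [582.1 167.9 133. ] z [-0.001  0.001 -1.   ] yaw of y -7.2 tilt 0.0
F [-0.9  1.2  0.3] w 0.001 g 0.2 q [-0.73  0.4   0.47  1.68 -0.2   1.11 -0.33]
```

```bash
python3 -m crank '[[[0,0,0,-0.4,0,0,0],[0,0,0,-0.2,0,0,0],[0,0,0,-0.1,0,0,0]]]' >/dev/null; python3 s.py;python3 -m crank '[[[0,0,0,-0.1,0,0,0]]]' >/dev/null; python3 s.py;python3 -m crank '[[[0,0,0,-0.1,0,0,0]]]' >/dev/null; python3 s.py
```

```text
t 28.5 p [582.6 168.6 108.9] hold [582.6 168.5 127.6] z [ 0.001  0.002 -1.   ] yaw of y -7.2 tilt -0.0
F [ 0.3 -0.4  0.1] w 0.002 g 0.2 q [-0.73  0.41  0.46  1.68 -0.2   1.1  -0.33]
t 28.62 p [582.6 168.5 107.9] hold [582.5 168.5 126.6] z [ 0.001  0.002 -1.   ] yaw of y -7.2 tilt -0.0
F [-1.3  0.1  0.4] w -0.002 g 0.2 q [-0.73  0.41  0.46  1.68 -0.2   1.1  -0.33]
t 28.75 p [582.5 168.4 106.8] hold [582.5 168.4 125.5] z [ 0.001  0.002 -1.   ] yaw of y -7.2 tilt -0.0
F [-0.5  0.3  0.1] w 0.001 g 0.2 q [-0.73  0.41  0.46  1.68 -0.2   1.1  -0.33]
```

```bash
python3 -m crank '[[[0,0,0,-0.1,0,0,0]]]' >/dev/null; python3 s.py;python3 -m crank '[[[0,0,0,-0.08,0,0,0],[0,0,0,0,0,0,0]]]' >/dev/null; python3 s.py
```

```text
t 28.88 p [582.6 168.4 106.1] hold [582.6 168.4 124.8] z [ 0.001  0.002 -1.   ] yaw of y -7.2 tilt -0.0
F [-3.1  0.4  9.9] w -0.003 g 4.9 q [-0.72  0.41  0.46  1.68 -0.2   1.09 -0.33]
t 29.12 p [582.6 168.4 106. ] hold [582.6 168.4 124.7] z [ 0.001  0.002 -1.   ] yaw of y -7.2 tilt -0.0
F [-4.3  0.5 10.7] w -0.001 g 5.4 q [-0.72  0.41  0.46  1.68 -0.2   1.09 -0.33]
```

The bar reached its stop with a 10 N reaction at z = 0.106. Retract and take a last check.

```bash
python3 -m crank '[[[0,0,0,2,0,0,0],[0,0,0,4,0,0,0],[0,0,0,5,0,0,0],[0,-2,0,5,0,0,0],[0,-4,0,3,0,0,0],[0,-4,0,0,0,0,0],[0,-3,0,0,0,0,0],[0,0,0,0,0,0,0]]]' >/dev/null; python3 s.py; python3 look.py e1 side 220 440 110 350; python3 - <<'E'
from h import *
z=np.load('e1.npz');w=cloud(z['d'],eyes.camera_params('side'))
A=w[(w[...,0]>.54)&(w[...,0]<.61)&(w[...,1]>.1)&(w[...,1]<.25)&(w[...,2]>.096)&(w[...,2]<.15)];q=A.mean(0);print('clamp',len(A),q,np.linalg.svd(A-q)[2][0],np.percentile(A[:,2],[1,50,99]))
E
```

```text
t 30.12 p [451.3 168.4 296.3] hold [451.2 168.3 315. ] z [ 0.001  0.004 -1.   ] yaw of y -7.1 tilt -0.1
F [ 0.2 -0.1  0.5] w -0.003 g 0.0 q [-0.9  -0.04  0.44  1.74  0.01  1.43 -0.59]
clamp 553 [0.58326429 0.17451331 0.105296  ] [-0.13014142 -0.99148959 -0.00340647] [0.09970684 0.10543961 0.10917808]
```

View pics/e1.png

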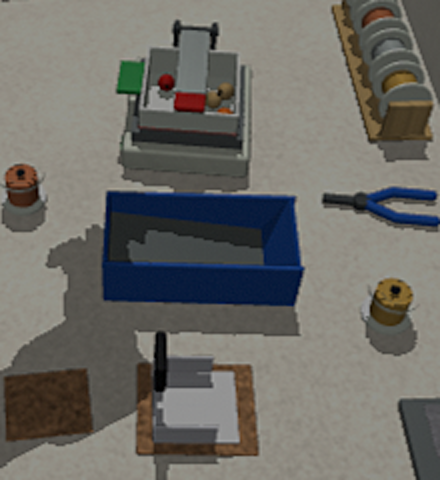

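The clamp lies flat across the dish (bar from (195,30) to its red end at (190,102), level to within 0.3°). The beads are in the dish, and the scoop stands upright in the middle of the mat at (197,408). The spools and pliers are undisturbed. Handing in.

```bash
python3 -c "
from workcell import job
print(job.hand_in())"
```

```text
the job is handed in; nothing more can be done
None
```

I handed the job in at about 30 s: all seven beads are in the dish with none spilled, the empty scoop stands upright within about 1 mm of the mat's centre, the dish was pushed fully home, and then the clamp was closed flat across it.

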